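# Find and mark the high spot on the cake turntable's rim

## Robot

A 6-joint arm with a two-finger parallel gripper is mounted at the origin on the work surface. World frame = base frame: x ahead of the robot, y to its left, z up, the work surface at z = 0. Lengths are in m, angles in rad, forces in N, time in s.
With the tool pointing down it reaches from about 0.35 to 0.85 m from the base axis. Payload 8.1 kg.
Tool frame: the origin (TCP) lies at the very end of the fingers, on their centre line; the grasp point (between the pads) lies 19 mm behind it (robot.pinch_z is the distance from the TCP to the grasp point, in m); x points along the fingers, z is the direction in which the jaws open and shut, and the axes are right-handed (so a half turn about x gives the same grasp; the last joint's range is limited). The gripper opens to 93 mm and grips with 3 to 60 N. Pads are 15 mm wide; open, the fingers measure 128 mm over their backs; the gripper's body (75 mm by 188 mm) begins 65 mm behind the grasp point.
Start: joints at [1.193, 0.13, 1.488, -0, 1.523, -0.085], TCP at [0.173, 0.574, 0.219] pointing down, gripper open.
Joint ranges: [-2.96, 2.96], [-0.89, 2.26], [0.02, 2.5], [-1.34, 4.48], [0, 2.73], [-2.66, 2.66]. Speed limits (rad/s): [2.39, 2.39, 2.79, 3.14, 3.14, 3.14].

## Interface

Orientations are given as a rotation vector (axis times angle).
In Python, from plant import robot, optics, ticket gives the robot as it stands.
- The arm moves only by the tool jog_arm, never from a script. Its argument "targets" is a list of rows, each a list of 7 numbers: the shift along the tool's x, y, z in cm, then the turn, a rotation vector about the tool's x, y, z in degrees, then the closure, from 0 (fully open) to 1 (shut). In form: [[dx, dy, dz, ax, ay, az, grip], ...]. A call has 1 to 5 rows; each row is the pose to reach, as a shift and turn from the pose measured when the call began, along the tool's axes at that moment; what a row does not reach only later rows make up. A row lasts 1/8 s, in which the tool goes at most 62.5 mm and 10.7 degrees, less where a joint would pass 70% of its speed; a pose out of reach is approached as far as the arm can. A call with a gripper value outside its range is refused whole. The fingers move at their own pace and stop on an object; "squeeze" is the grip in N (left out, the last holds). Time passes only in rows, so rows that repeat a pose let the fingers close. It gives the time, the measured TCP pose, the force and the opening at its end, in the units of the state.
- robot.read_state(): the state, without advancing time (a new reading comes with each control period).
- optics.read_camera(name): name is "scene" or "top"; returns a dict with "frame" (384x512x3 uint8, red, green, blue), "vertical_fov" (degrees; the focal length in pixels is half the picture's height over the tangent of half this angle, whatever the lens; pixels are square), "cx", "cy" (the principal point, pixels), "R" (3x3) and "t" (3): a world point X has camera coordinates R X + t. Camera axes: x right, y down, z forward; pixel columns grow to the right and rows downward; lengths in m; the calibration is good to about 2 mm. A picture is of the moment at which its call begins. There is no depth.
- ticket.close_job(): hands the job in, once; it reports no verdict.
The state is a dict: "t": time; "q": joint angles; "dq": joint speeds; "joint_torque": joint torques, N m; "tool_pos": TCP position; "orientation": TCP orientation; "force": force on the tool from outside, world axes, zero at the start; "wrist_torque": the same for the moment, N m; "opening": finger opening in m.
Only numpy, scipy, OpenCV 4.12 (cv2) and the standard library are available. Lean on these libraries where they do the work, as an engineer would, in place of code of your own. Each camera call takes 0.05 s, during which the arm holds its last target.

## Task

The aluminium cake turntable on the counter rubs because its rim has one slight high spot that cannot be seen. Take it by its upright knob and turn it slowly (never faster than about a quarter turn a second) against the sprung pointer until you feel the high spot, where it drags hardest, and stop with the high spot right at the pointer; then gently press the marker button on top of the pointer's post fully down and let it come up. Never press the marker with the high spot elsewhere, leave the high spot at the pointer, and do not disturb the other things on the counter.

Things in the scene. Friction and masses are not known exactly. Their poses are not given: they have to be found in the camera images.
- stand: Fixed wooden foot of the turntable. Its origin is on the counter, right under the turntable's vertical axle; its z axis is the axle (up) and its y axis points horizontally from the axle to the pointer's post.
- wheel: The turntable: aluminium plate 194 mm across, top 64 mm above the counter, over a rim 200 mm across (40 to 60 mm up). Turns either way, over a full turn. Origin on the axle at counter height; knob at its x = -65 mm. The rim has one 2.5 mm high spot, a smooth swell 42 mm long either side of its top; its place on the wheel is unknown, differs each time, and is not at the pointer at the start.
- knob_mid (a point): Middle (half-way up) of the upright round wooden knob on the plate, 65 mm from the axle: 20 mm across, from 67 to 111 mm above the counter. It spins freely on its pin, so it can stay gripped without turning the hand. Drag felt at the knob: about 4 N on the round rim, 11 to 16 N on the high spot. The drag holds the wheel where it is left.
- pointer (a point): Fixed point where the pointer's round nose meets the round part of the rim, 100 mm from the axle, 50 mm above the counter. Going either way, the drag is greatest about 0.1 rad before the very top of the high spot gets here. Well placed is the top within about 14 mm (0.14 rad) of this point along the rim.
- gauge: The pointer's post, a grey block 50 mm wide, 44 mm deep (towards the axle), top 62 mm above the counter, fixed to the foot. Origin on the counter under its middle, 150 mm from the axle along the foot's y axis. Its sprung steel pointer presses on the rim: about 4 N on the round part, 22.5 N on the top of the high spot.
- marker_top (a point): Centre of the top of the marker button, a black round push button 28 mm across on an aluminium collar on top of the pointer's post; 80 mm above the counter when up. It goes straight down.
- marker (a joint): Travel of the marker button in m: 0 up, 0.006 fully down, which takes about 5 N; its spring returns it. The post and button must not be pushed with more than 30 N.
- mug: Glass mug, 76 mm across, 92 mm tall, origin under its middle. Leave alone.
- teaspoon: Steel teaspoon, 140 mm long, lying flat. Leave alone.
- spice_jar: Small glass jar with steel cap, 48 mm across, 70 mm tall, origin under its middle. Leave alone.
- butter_dish: White ceramic butter dish with its lid on, 110 by 170 mm, 76 mm tall, origin under its middle. Leave alone.
- plate: Blue plastic plate, 170 mm across, 18 mm tall, origin under its middle. Leave alone.
- pastry_brush: Pastry brush, 190 mm long, lying flat. Leave alone.
- canister: Steel canister, 84 mm across, 130 mm tall, origin under its middle. Leave alone.

How it is judged:
On the way, in this order (a step that is already met when the one before it is completed fails the run):
1. the turntable has been turned until its high spot is at the pointer, and stopped (contact force between gauge and wheel above 20 N and angular speed of wheel below 0.05 rad/s), for 0.2 s.
2. the marker is pressed fully down with the high spot at the pointer (all of step 1 and value of joint marker above 0.0045 m), for 0.05 s.
At the end, for the whole second after the job is handed in: the high spot's top is within about 14 mm of the pointer along the rim (the pointer presses on the rim with more than 20 N of the 22.5 N found at the very top), the turntable is at rest, and the marker button is up again after having been pressed (all of step 1 and value of joint marker below 0.0015 m); the robot touches nothing.
It fails at once if the marker is pressed while the high spot is not at the pointer (value of joint marker above 0.003 m and contact force between gauge and wheel below 18.5 N).
It fails at once if the turntable is spun fast (over 2 rad/s) (angular speed of wheel above 2 rad/s).
It fails at once if the pointer's post or its marker is pushed with more than 30 N (contact force between any of the fingers, the arm and gauge above 30 N).
It fails at once if another thing on the counter is moved by more than 20 mm (distance of any of mug, teaspoon, spice_jar, butter_dish, plate, pastry_brush, canister from where it was at the start of the episode above 0.02 m).
It also fails if it takes over 72 s, if anything falls off the work surface, if the arm or the gripper's body presses on something with over 40 N, if the wrist force passes 120 N, or if a joint passes its speed limit or range.

## Working session

There is one attempt and no reset: what is moved stays moved. The work goes in short steps, Python scripts to look and compute and a tool call to move; the robot and the scene stay as the last step left them, time stands still between calls to the robot, and variables do not carry over. Pictures are saved under pics/ and viewed, and the job is handed in when it is done.

Besides the shell and the picture viewer there is one more tool, called after ">>>" by a JSON object that holds its "api" and its "payload". jog_arm: Moves the arm, as the interface text tells. Its arguments: {"type":"object","properties":{"targets":{"type":"array"},"squeeze":{"type":"number"}},"required":["targets"]}

```bash
ls; mkdir -p pics
python3 - <<'E'
from plant import robot, optics, ticket
import cv2,numpy as np
for n in("scene","top"):
    c=optics.read_camera(n)
    cv2.imwrite(f"pics/{n}0.png",cv2.resize(c["frame"][:,:,::-1],(800,600),interpolation=cv2.INTER_CUBIC))
    print(n,c["vertical_fov"],c["cx"],c["cy"],c["R"],c["t"])
print(robot.read_state())
E
```

```text
pics
scene 57.51247821589334 255.36465867785955 186.38042625076324 [[-0.52433865  0.85130118 -0.01884884]
 [ 0.63834578  0.37833131 -0.67035818]
 [-0.5635456  -0.36352678 -0.74179825]] [ 0.24695363 -0.24779133  1.52157391]
top 51.14765998895513 255.47444168505885 186.29411637970102 [[ 0.01961423 -0.99978201 -0.00715705]
 [-0.99435283 -0.01875997 -0.10445341]
 [ 0.10429637  0.00916541 -0.99450403]] [-0.00380619  0.4948903   1.41152294]
{'t': 0.1, 'q': array([ 1.19261328e+00,  1.31083396e-01,  1.48916903e+00, -2.08302053e-05,
        1.52299917e+00, -8.54294950e-02]), 'dq': array([ 0.00033327, -0.00058785, -0.00327623,  0.00095497, -0.00058498,
       -0.00060148]), 'joint_torque': array([ 5.68546554e-06, -5.61337495e+01, -4.93101311e+01,  7.69842183e-02,
        2.89778388e-02, -2.77539058e-06]), 'tool_pos': array([0.17296648, 0.57399144, 0.21769443]), 'orientation': array([-0.99183025,  1.33502349,  0.99035148]), 'force': array([-0.10107334,  1.21231305, -0.30954027]), 'wrist_torque': array([ 0.04895722, -0.00955501,  0.05783635]), 'opening': 0.09283567075531332}
```

View pics/scene0.png

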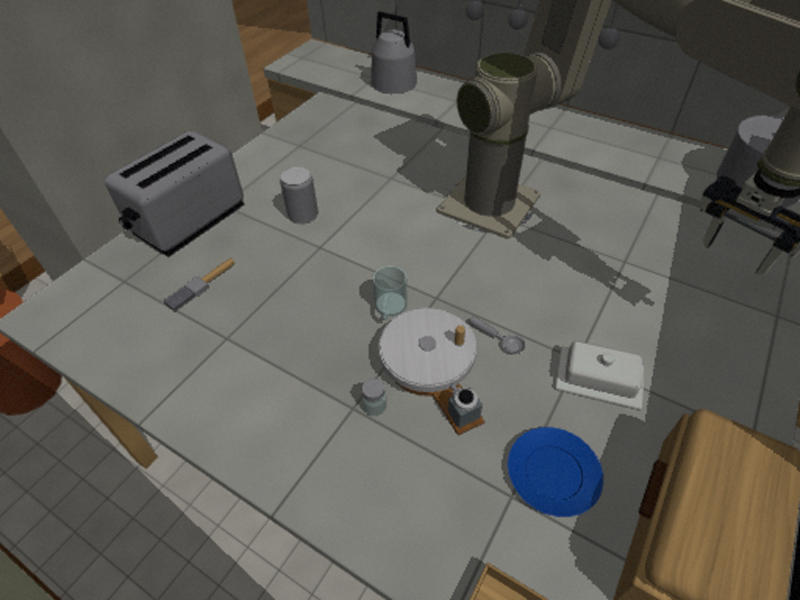

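View pics/top0.png

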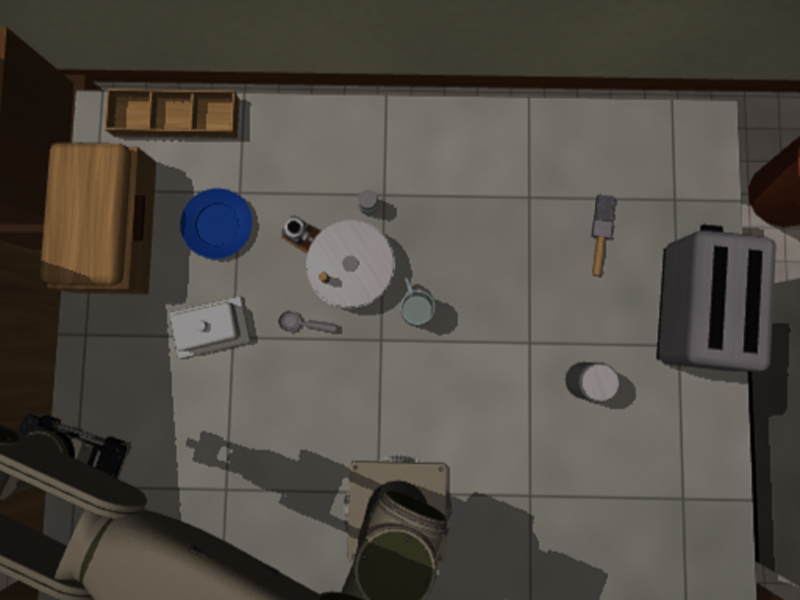

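The top view shows the turntable at about (350,263), the knob at (323,277) and the marker at (294,227), in 800x600 pixels. In the scene view the wheel is at (428,344), the knob at (460,335) and the marker at (466,398). I'll enlarge these.

Run:
```python
from plant import robot, optics, ticket
import cv2,numpy as np
A=optics.read_camera("scene")["frame"][190:285,215:335]
B=optics.read_camera("top")["frame"][115:220,165:300]
print(A.shape,B.shape)
cv2.imwrite("pics/s1.png",cv2.resize(A[:,:,::-1],(720,570),interpolation=cv2.INTER_NEAREST))
cv2.imwrite("pics/t1.png",cv2.resize(B[:,:,::-1],(675,525),interpolation=cv2.INTER_NEAREST))
```

```text
(95, 120, 3) (105, 135, 3)
```

View pics/s1.png

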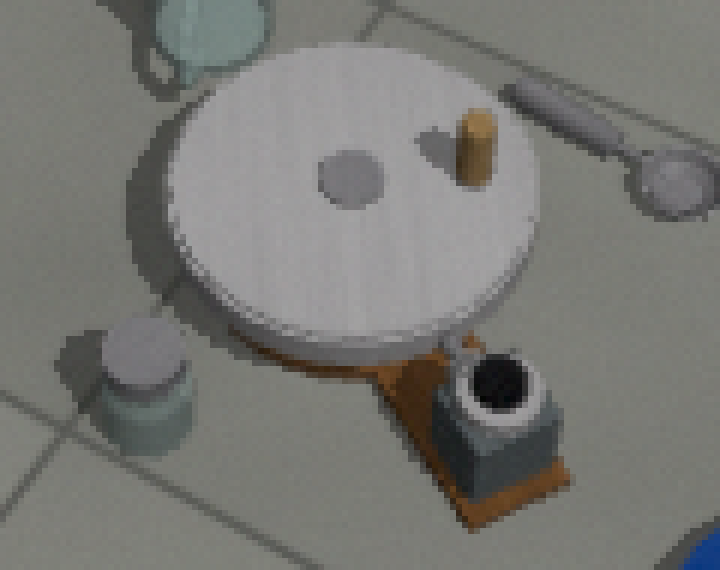

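View pics/t1.png

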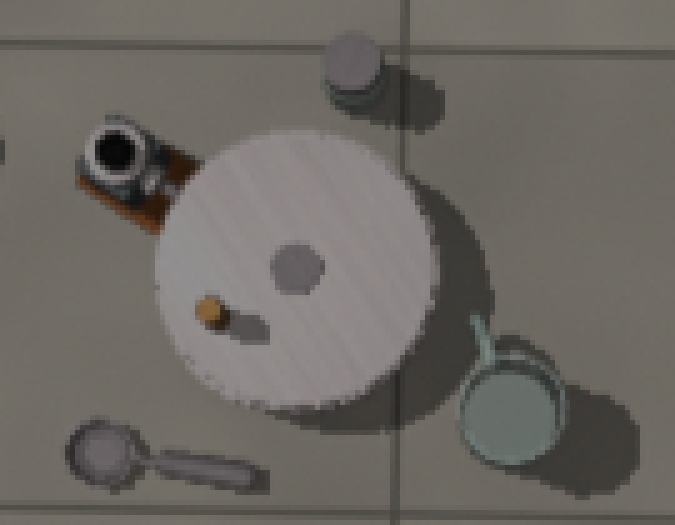

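```bash
cat > h.py <<'E'
from plant import robot, optics, ticket
import cv2,numpy as np
def ray(c,u,v):
    f=192/np.tan(np.radians(c["vertical_fov"]/2))
    R=np.array(c["R"]);t=np.array(c["t"])
    return -R.T@t, R.T@np.array([(u-c["cx"])/f,(v-c["cy"])/f,1.])
def atz(c,u,v,z):
    o,d=ray(c,u,v); return o+d*(z-o[2])/d[2]
def proj(c,X):
    f=192/np.tan(np.radians(c["vertical_fov"]/2))
    p=np.array(c["R"])@np.array(X)+np.array(c["t"]); return c["cx"]+f*p[0]/p[2],c["cy"]+f*p[1]/p[2]
E
python3 - <<'E'
from h import *
S=optics.read_camera("scene");T=optics.read_camera("top")
s=lambda u,v,z:atz(S,215+(u-.5)/6-.42*0,190+(v-.5)/6,z).round(4)
t=lambda u,v,z:atz(T,165+(u-.5)/5,115+(v-.5)/5,z).round(4)
print("hub",s(351,180,.065),t(297,269,.065))
print("plate centre (edges)",t((155+438)/2,(129+410)/2,.062))
print("marker",s(499,383,.08),t(116,151,.08))
print("knobtop",s(479,118,.111),t(210,312,.111))
print("spoon end",t(255,475,.005),t(105,453,.005),"mug",t(510,415,.05),"jar",t(353,60,.07))
r=robot.read_state()
import scipy.spatial.transform as q
print(q.Rotation.from_rotvec(r["orientation"]).as_matrix().round(3))
E
```

```text
hub [0.5533 0.1199 0.065 ] [0.5507 0.1158 0.065 ]
plate centre (edges) [0.5508 0.1164 0.062 ]
marker [0.6324 0.2469 0.08  ] [0.6293 0.2431 0.08  ]
knobtop [0.515  0.1732 0.111 ] [0.5134 0.1697 0.111 ]
spoon end [0.4086 0.1473 0.005 ] [0.4224 0.2565 0.005 ] mug [ 0.4521 -0.0354  0.05  ] jar [0.6996 0.0799 0.07  ]
[[-0.    -0.957  0.289]
 [-0.001  0.289  0.957]
 [-1.     0.    -0.001]]
```

>>> {"api": "jog_arm", "payload": {"targets": [[1,-6,-3.9,0,0,0,0],[2,-12,-7.8,0,0,0,0],[3,-18,-11.6,0,0,0,0],[4,-22,-14.2,0,0,0,0],[4,-22,-14.2,0,0,0,0]], "squeeze": 50}}

```text
t: 0.92
tool_pos: [0.3443, 0.372, 0.1776]
orientation: [-0.989, 1.337, 0.987]
force: [1.0, 1.1, 0.8]
opening: 0.0929
```

>>> {"api": "jog_arm", "payload": {"targets": [[0.5,-5.5,-3.6,0,0,0,0],[1,-11,-7.1,0,0,0,0],[1.6,-16.5,-10.7,0,0,0,0],[2.2,-22,-14.3,0,0,0,0],[2.2,-22,-14.3,0,0,0,0]]}}

```text
t: 1.55
tool_pos: [0.5144, 0.1689, 0.1556]
orientation: [-0.987, 1.338, 0.985]
force: [-0.3, -1.0, -0.1]
opening: 0.0931
```

```bash
cat > look.py <<'E'
from h import *
import sys
n=sys.argv[1]
A=optics.read_camera("scene")["frame"][150:285,200:350]
B=optics.read_camera("top")["frame"][115:250,150:300]
cv2.imwrite(f"pics/{n}.png",np.hstack([cv2.resize(x[:,:,::-1],None,fx=2.6,fy=2.6,interpolation=cv2.INTER_CUBIC) for x in(A,B)]))
r=robot.read_state();print({k:np.round(r[k],4) for k in("t","tool_pos","force","opening","q")})
E
python3 look.py a1
```

```text
{'t': np.float64(1.65), 'tool_pos': array([0.5134, 0.1704, 0.1556]), 'force': array([-0.5189,  0.3569,  0.2466]), 'opening': np.float64(0.0931), 'q': array([ 2.2660e-01,  1.1000e-02,  1.7293e+00, -1.4000e-03,  1.4027e+00,
       -1.0452e+00])}
```

View pics/a1.png

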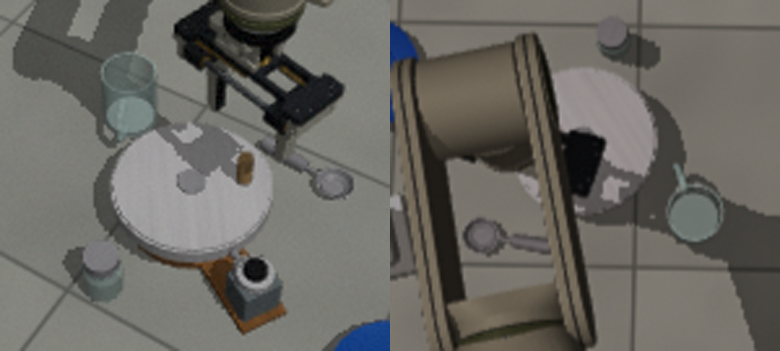

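Run:
```python
from h import *
S=optics.read_camera("scene")
r=robot.read_state()
p=r["tool_pos"]
R=cv2.Rodrigues(np.array(r["orientation"]))[0]
f=lambda X:((np.array(proj(S,X))-[200,150])*2.6).round(1)
print(f(p),f(p+R[:,2]*.0465),f(p-R[:,2]*.0465))
print("knobtop pred",f([.514,.1715,.111]))
a=S["frame"][170:230,260:330];cv2.imwrite("pics/a2.png",cv2.resize(a[:,:,::-1],None,fx=10,fy=10,interpolation=cv2.INTER_NEAREST))
print([(np.array(proj(S,p+s*R[:,2]*.0465))-[260,170])*10 for s in(-1,1)])
```

```text
[248.6 129. ] [278.1 152.4] [220.3 106.7]
knobtop pred [245.5 153.8]
[array([247.48777633, 210.47362543]), array([469.46173261, 386.15086753])]
```

View pics/a2.png

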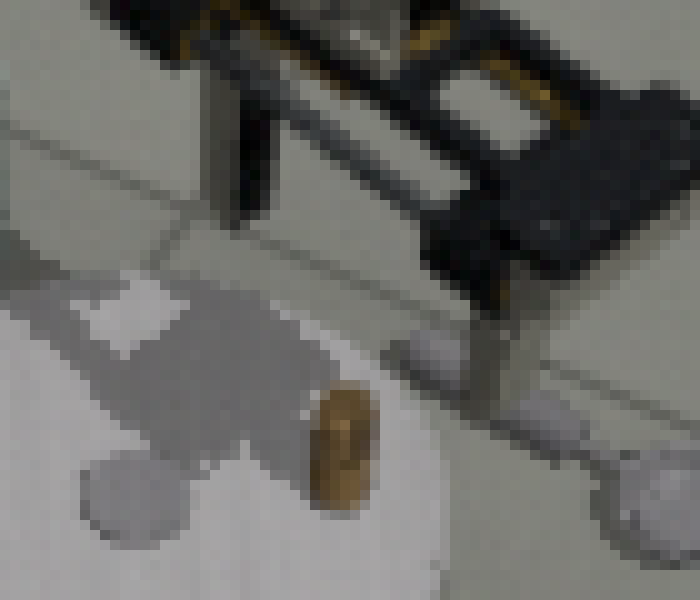

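>>> {"api": "jog_arm", "payload": {"targets": [[4,0,0,0,0,0,0],[7,0,0,0,0,0,0],[8,0,0,0,0,0,0.3],[8,0,0,0,0,0,0.6],[8,0,0,0,0,0,0.6]]}}

```text
t: 2.33
tool_pos: [0.5135, 0.1723, 0.0775]
orientation: [-0.989, 1.335, 0.987]
force: [0.5, 0.6, 0.3]
opening: 0.0677
```

>>> {"api": "jog_arm", "payload": {"targets": [[0,0,0,0,0,0,0.7],[0,0,0,0,0,0,0.9],[0,0,0,0,0,0,1],[0,0,0,0,0,0,1]], "squeeze": 50}}

```text
t: 2.82
tool_pos: [0.5134, 0.1723, 0.0775]
orientation: [-0.989, 1.335, 0.987]
force: [0.5, -0.3, 0.6]
opening: 0.0277
```

```bash
python3 look.py a3
```

```text
{'t': np.float64(2.925), 'tool_pos': array([0.5132, 0.1715, 0.0774]), 'force': array([-2.102 , -8.8412,  2.8863]), 'opening': np.float64(0.0195), 'q': array([ 0.2292,  0.0872,  1.8004, -0.0022,  1.2541, -1.0442])}
```

View pics/a3.png

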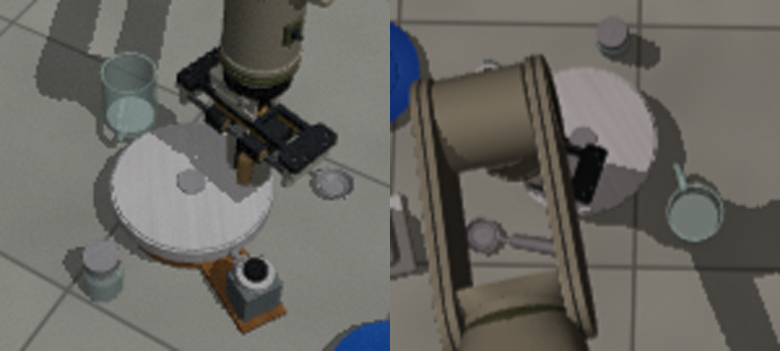

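```bash
cat > nx.py <<'E'
from h import *
import sys
C=np.array([.551,.1165]); Rk=.065
step=float(sys.argv[1]) ; tgt0=float(sys.argv[2]) if len(sys.argv)>2 else None
r=robot.read_state();p=r["tool_pos"];R=cv2.Rodrigues(np.array(r["orientation"]))[0]
d=p[:2]-C; a=np.arctan2(d[1],d[0]); e=np.array([d[0],d[1]])/np.hypot(*d); tn=np.array([-e[1],e[0]])
F=r["force"][:2]
print("t %.2f ang %.3f r %.2f mm Ft %.1f Fr %.1f z %.4f Fz %.1f op %.4f"%(r["t"],a,1e3*np.hypot(*d),F@tn,F@e,p[2],r["force"][2],r["opening"]))
b=tgt0 if tgt0 is not None else a
for k in range(1,6):
    q=b+step*k
    X=np.array([*(C+Rk*np.array([np.cos(q),np.sin(q)])),.0775])
    print((R.T@(X-p)*100).round(1).tolist())
E
python3 nx.py 0.06
```

```text
t 2.92 ang 2.173 r 66.69 mm Ft 6.7 Fr -6.1 z 0.0774 Fz 2.9 op 0.0195
[-0.0, 0.1, -0.4]
[-0.0, 0.3, -0.7]
[-0.0, 0.5, -1.1]
[-0.0, 0.7, -1.4]
[-0.0, 0.8, -1.8]
```

>>> {"api": "jog_arm", "payload": {"targets": [[0,0.1,-0.4,0,0,0,1],[0,0.3,-0.7,0,0,0,1],[0,0.5,-1.1,0,0,0,1],[0,0.7,-1.4,0,0,0,1],[0,0.8,-1.8,0,0,0,1]]}}

```text
t: 3.55
tool_pos: [0.4994, 0.1589, 0.0774]
orientation: [-0.987, 1.334, 0.99]
force: [-4.9, 11.0, 3.2]
opening: 0.0192
```

```bash
python3 nx.py 0.06
```

```text
t 3.55 ang 2.453 r 66.77 mm Ft -5.4 Fr 10.8 z 0.0774 Fz 3.2 op 0.0192
[-0.0, -0.0, -0.4]
[-0.0, 0.1, -0.8]
[-0.0, 0.2, -1.2]
[-0.0, 0.3, -1.6]
[-0.0, 0.3, -2.0]
```

>>> {"api": "jog_arm", "payload": {"targets": [[0,-0.1,-0.4,0,0,0,1],[0,0,-0.8,0,0,0,1],[0,0.1,-1.2,0,0,0,1],[0,0.2,-1.6,0,0,0,1],[0,0.2,-2.1,0,0,0,1]]}}

```text
t: 4.18
tool_pos: [0.489, 0.142, 0.0774]
orientation: [-0.982, 1.335, 0.996]
force: [-12.9, 13.1, 9.9]
opening: 0.019
```

```bash
python3 nx.py 0.06
```

```text
t 4.17 ang 2.751 r 67.02 mm Ft -7.2 Fr 16.9 z 0.0774 Fz 9.9 op 0.0190
[-0.0, -0.2, -0.4]
[-0.0, -0.2, -0.8]
[-0.0, -0.2, -1.2]
[-0.0, -0.2, -1.6]
[-0.0, -0.3, -2.0]
```

```bash
sed -i 's/C=np.array(\[.551,.1165\])/C=np.array([.549,.1177])/' nx.py
cat >> nx.py <<'E'
R0=cv2.Rodrigues(np.array([-0.989,1.335,0.987]))[0]
print("turn deg",np.degrees(cv2.Rodrigues(R.T@R0)[0].ravel()).round(1))
E
python3 nx.py 0.06
```

```text
t 4.17 ang 2.756 r 64.72 mm Ft -7.3 Fr 16.9 z 0.0774 Fz 9.9 op 0.0190
[-0.0, 0.1, -0.4]
[-0.0, 0.1, -0.8]
[-0.0, 0.0, -1.2]
[-0.0, -0.0, -1.6]
[-0.0, -0.1, -1.9]
turn deg [ 0.1  0.3 -0.4]
```

>>> {"api": "jog_arm", "payload": {"targets": [[0,0.1,-0.4,0,0.3,-0.4,1],[0,0.1,-0.8,0,0.3,-0.4,1],[0,0,-1.2,0,0.3,-0.4,1],[0,0,-1.6,0,0.3,-0.4,1],[0,-0.1,-2.0,0,0.3,-0.4,1]]}}

```text
t: 4.8
tool_pos: [0.4839, 0.1237, 0.0774]
orientation: [-0.988, 1.334, 0.99]
force: [-2.1, 6.4, 2.1]
opening: 0.0187
```

```bash
python3 nx.py 0.06
```

```text
t 4.80 ang 3.049 r 65.34 mm Ft -6.2 Fr 2.7 z 0.0774 Fz 2.1 op 0.0187
[-0.0, -0.1, -0.4]
[-0.0, -0.2, -0.7]
[-0.0, -0.4, -1.1]
[-0.0, -0.5, -1.5]
[-0.0, -0.7, -1.8]
turn deg [ 0.1  0.1 -0.1]
```

>>> {"api": "jog_arm", "payload": {"targets": [[0,-0.1,-0.4,0,0,0,1],[0,-0.2,-0.7,0,0,0,1],[0,-0.4,-1.1,0,0,0,1],[0,-0.5,-1.5,0,0,0,1],[0,-0.7,-1.8,0,0,0,1]]}}

```text
t: 5.42
tool_pos: [0.4845, 0.1054, 0.0774]
orientation: [-0.986, 1.334, 0.993]
force: [-5.4, 5.1, 4.1]
opening: 0.0194
```

```bash
python3 nx.py 0.06; python3 look.py a4
```

```text
t 5.42 ang -2.954 r 65.62 mm Ft -6.0 Fr 4.4 z 0.0774 Fz 4.1 op 0.0194
[-0.0, -0.2, -0.3]
[-0.0, -0.5, -0.6]
[-0.0, -0.7, -1.0]
[-0.0, -0.9, -1.3]
[-0.0, -1.2, -1.5]
turn deg [ 0.1  0.2 -0.2]
{'t': np.float64(5.525), 'tool_pos': array([0.4847, 0.1045, 0.0774]), 'force': array([-5.2786, -0.4594,  5.4062]), 'opening': np.float64(0.0188), 'q': array([ 1.0750e-01, -3.3800e-02,  1.9238e+00,  1.9000e-03,  1.2530e+00,
       -1.1691e+00])}
```

View pics/a4.png

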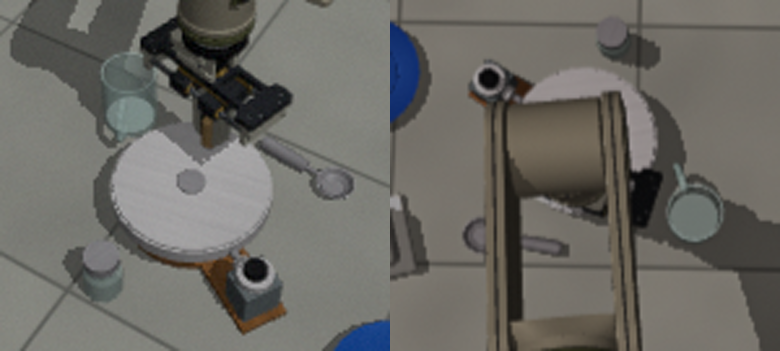

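>>> {"api": "jog_arm", "payload": {"targets": [[0,-0.3,-0.3,0,0.2,-0.2,1],[0,-0.5,-0.6,0,0.2,-0.2,1],[0,-0.7,-0.9,0,0.2,-0.2,1],[0,-0.9,-1.2,0,0.2,-0.2,1],[0,-1.2,-1.5,0,0.2,-0.2,1]]}}

```text
t: 6.15
tool_pos: [0.4907, 0.0872, 0.0774]
orientation: [-0.99, 1.337, 0.989]
force: [-7.7, 3.3, 7.7]
opening: 0.0193
```

```bash
python3 nx.py 0.06
```

```text
t 6.15 ang -2.659 r 65.82 mm Ft -6.5 Fr 5.3 z 0.0774 Fz 7.7 op 0.0193
[-0.0, -0.3, -0.2]
[-0.0, -0.6, -0.5]
[-0.0, -0.9, -0.7]
[-0.0, -1.3, -0.9]
[-0.0, -1.6, -1.1]
turn deg [ 0.1 -0.1 -0.1]
```

>>> {"api": "jog_arm", "payload": {"targets": [[-0.1,-0.3,-0.3,0,0,0,1],[-0.1,-0.6,-0.5,0,0,0,1],[-0.1,-0.9,-0.7,0,0,0,1],[-0.1,-1.2,-0.9,0,0,0,1],[-0.1,-1.6,-1.1,0,0,0,1]]}}

```text
t: 6.78
tool_pos: [0.501, 0.0724, 0.0774]
orientation: [-0.989, 1.339, 0.992]
force: [-7.2, 1.2, 2.4]
opening: 0.0194
```

```bash
python3 nx.py 0.06
```

```text
t 6.78 ang -2.384 r 66.00 mm Ft -5.9 Fr 4.4 z 0.0774 Fz 2.4 op 0.0194
[-0.0, -0.4, -0.1]
[-0.0, -0.7, -0.3]
[-0.0, -1.1, -0.4]
[-0.0, -1.5, -0.5]
[-0.0, -1.9, -0.6]
turn deg [ 0.1 -0.1 -0.3]
```

>>> {"api": "jog_arm", "payload": {"targets": [[0,-0.4,-0.2,0,0,-0.3,1],[0,-0.7,-0.4,0,0,-0.3,1],[0,-1.1,-0.5,0,0,-0.3,1],[0,-1.5,-0.6,0,0,-0.3,1],[0,-1.9,-0.7,0,0,-0.3,1]]}}

```text
t: 7.4
tool_pos: [0.5163, 0.0602, 0.0774]
orientation: [-0.991, 1.338, 0.99]
force: [-6.1, 0.5, 5.7]
opening: 0.0193
```

```bash
python3 nx.py 0.06
```

```text
t 7.40 ang -2.088 r 66.09 mm Ft -5.5 Fr 2.6 z 0.0774 Fz 5.7 op 0.0193
[-0.0, -0.4, 0.0]
[-0.0, -0.8, -0.0]
[-0.0, -1.2, -0.0]
[-0.0, -1.6, -0.1]
[-0.0, -2.0, -0.0]
turn deg [ 0.1 -0.1 -0.2]
```

>>> {"api": "jog_arm", "payload": {"targets": [[0,-0.4,0,0,0,-0.2,1],[0,-0.8,-0.1,0,0,-0.2,1],[0,-1.2,-0.1,0,0,-0.2,1],[0,-1.6,-0.1,0,0,-0.2,1],[0,-2.0,-0.1,0,0,-0.2,1]]}}

```text
t: 8.02
tool_pos: [0.5344, 0.0532, 0.0774]
orientation: [-0.992, 1.337, 0.988]
force: [-6.2, 0.2, 6.1]
opening: 0.0191
```

```bash
sed -i 's/\[.549,.1177\]/[.5485,.1172]/' nx.py; python3 nx.py 0.06
```

```text
t 8.03 ang -1.787 r 65.50 mm Ft -6.1 Fr 1.1 z 0.0774 Fz 6.1 op 0.0191
[-0.0, -0.4, 0.1]
[-0.0, -0.8, 0.2]
[-0.0, -1.1, 0.2]
[-0.0, -1.5, 0.4]
[-0.0, -1.9, 0.5]
turn deg [ 0.1 -0.2 -0.1]
```

>>> {"api": "jog_arm", "payload": {"targets": [[-0.1,-0.4,0.1,0,-0.2,0,1],[-0.1,-0.8,0.2,0,-0.2,0,1],[-0.1,-1.2,0.2,0,-0.2,0,1],[-0.1,-1.6,0.4,0,-0.2,0,1],[-0.1,-2.0,0.5,0,-0.2,0,1]]}}

```text
t: 8.65
tool_pos: [0.5535, 0.0519, 0.0774]
orientation: [-0.989, 1.338, 0.991]
force: [-6.0, -0.9, 1.4]
opening: 0.0192
```

```bash
python3 nx.py 0.06
```

```text
t 8.65 ang -1.494 r 65.53 mm Ft -6.0 Fr 0.5 z 0.0774 Fz 1.4 op 0.0192
[-0.0, -0.3, 0.2]
[-0.0, -0.7, 0.4]
[-0.0, -1.0, 0.6]
[-0.0, -1.4, 0.8]
[-0.0, -1.7, 1.0]
turn deg [ 0.1 -0.1 -0.2]
```

>>> {"api": "jog_arm", "payload": {"targets": [[0,-0.4,0.2,0,-0.1,-0.2,1],[0,-0.7,0.4,0,-0.1,-0.2,1],[0,-1.1,0.6,0,-0.1,-0.2,1],[0,-1.4,0.8,0,-0.1,-0.2,1],[0,-1.8,1.1,0,-0.1,-0.2,1]]}}

```text
t: 9.28
tool_pos: [0.5732, 0.0566, 0.0774]
orientation: [-0.99, 1.336, 0.99]
force: [-5.3, -2.2, 5.0]
opening: 0.0187
```

```bash
python3 nx.py 0.06
```

```text
t 9.28 ang -1.184 r 65.49 mm Ft -5.7 Fr 0.0 z 0.0774 Fz 5.0 op 0.0187
[-0.0, -0.3, 0.3]
[-0.0, -0.5, 0.6]
[-0.0, -0.8, 0.9]
[-0.0, -1.1, 1.2]
[-0.0, -1.3, 1.5]
turn deg [ 0.1 -0.1 -0.1]
```

>>> {"api": "jog_arm", "payload": {"targets": [[0,-0.3,0.3,0,-0.1,-0.1,1],[0,-0.6,0.6,0,-0.1,-0.1,1],[0,-0.8,0.9,0,-0.1,-0.1,1],[0,-1.1,1.2,0,-0.1,-0.1,1],[0,-1.3,1.6,0,-0.1,-0.1,1]]}}

```text
t: 9.9
tool_pos: [0.5901, 0.0668, 0.0774]
orientation: [-0.991, 1.336, 0.988]
force: [-3.2, -6.6, 4.3]
opening: 0.0192
```

```bash
python3 nx.py 0.06
```

```text
t 9.90 ang -0.881 r 65.34 mm Ft -6.7 Fr 3.0 z 0.0774 Fz 4.3 op 0.0192
[-0.0, -0.2, 0.4]
[-0.0, -0.4, 0.7]
[-0.0, -0.5, 1.0]
[-0.0, -0.7, 1.4]
[-0.0, -0.8, 1.8]
turn deg [ 0.1 -0.1 -0. ]
```

>>> {"api": "jog_arm", "payload": {"targets": [[-0.1,-0.2,0.4,0,0,0,1],[-0.1,-0.4,0.7,0,0,0,1],[-0.1,-0.5,1.1,0,0,0,1],[-0.1,-0.7,1.4,0,0,0,1],[-0.1,-0.9,1.8,0,0,0,1]]}}

```text
t: 10.52
tool_pos: [0.6025, 0.0804, 0.0774]
orientation: [-0.99, 1.34, 0.989]
force: [-7.0, -3.7, 2.5]
opening: 0.019
```

```bash
python3 nx.py 0.06
```

```text
t 10.53 ang -0.598 r 65.36 mm Ft -7.0 Fr -3.7 z 0.0774 Fz 2.5 op 0.0190
[-0.0, -0.1, 0.4]
[-0.0, -0.2, 0.8]
[-0.0, -0.2, 1.2]
[-0.0, -0.2, 1.5]
[-0.0, -0.3, 1.9]
turn deg [ 0.1 -0.2 -0.2]
```

>>> {"api": "jog_arm", "payload": {"targets": [[0,-0.1,0.4,0,-0.2,-0.2,1],[0,-0.2,0.8,0,-0.2,-0.2,1],[0,-0.2,1.2,0,-0.2,-0.2,1],[0,-0.2,1.6,0,-0.2,-0.2,1],[0,-0.3,2.0,0,-0.2,-0.2,1]]}}

```text
t: 11.15
tool_pos: [0.6107, 0.0974, 0.0774]
orientation: [-0.99, 1.337, 0.987]
force: [-6.9, -4.8, 7.6]
opening: 0.019
```

```bash
python3 nx.py 0.06
```

```text
t 11.15 ang -0.308 r 65.25 mm Ft -6.6 Fr -5.1 z 0.0774 Fz 7.6 op 0.0190
[-0.0, 0.0, 0.4]
[-0.0, 0.1, 0.8]
[-0.0, 0.1, 1.2]
[-0.0, 0.2, 1.5]
[-0.0, 0.3, 1.9]
turn deg [ 0.  -0.1 -0. ]
```

>>> {"api": "jog_arm", "payload": {"targets": [[-0.1,0,0.4,0,0,0,1],[-0.1,0,0.8,0,0,0,1],[-0.1,0.1,1.2,0,0,0,1],[-0.1,0.2,1.6,0,0,0,1],[-0.1,0.3,2.0,0,0,0,1]]}}

```text
t: 11.78
tool_pos: [0.6134, 0.1158, 0.0775]
orientation: [-0.991, 1.34, 0.986]
force: [0.3, -6.2, -2.6]
opening: 0.0188
```

```bash
python3 nx.py 0.06
```

```text
t 11.78 ang -0.022 r 64.96 mm Ft -6.2 Fr 0.4 z 0.0775 Fz -2.6 op 0.0188
[-0.0, 0.1, 0.4]
[-0.0, 0.3, 0.7]
[-0.0, 0.4, 1.1]
[-0.0, 0.6, 1.4]
[-0.0, 0.8, 1.8]
turn deg [-0.  -0.3 -0.1]
```

>>> {"api": "jog_arm", "payload": {"targets": [[0,0.1,0.4,0,-0.3,0,1],[0,0.3,0.7,0,-0.3,0,1],[0,0.4,1.1,0,-0.3,0,1],[0,0.6,1.5,0,-0.3,0,1],[0,0.8,1.9,0,-0.3,0,1]]}}

```text
t: 12.4
tool_pos: [0.6113, 0.1341, 0.0774]
orientation: [-0.99, 1.338, 0.985]
force: [-3.0, -11.3, 5.3]
opening: 0.0189
```

```bash
python3 nx.py 0.06
```

```text
t 12.40 ang 0.262 r 64.98 mm Ft -10.1 Fr -5.9 z 0.0774 Fz 5.3 op 0.0189
[-0.0, 0.2, 0.3]
[-0.0, 0.5, 0.6]
[-0.0, 0.7, 0.9]
[-0.0, 1.0, 1.2]
[-0.0, 1.3, 1.5]
turn deg [-0.1 -0.2 -0. ]
```

>>> {"api": "jog_arm", "payload": {"targets": [[0,0.2,0.3,0,-0.2,0,1],[0,0.4,0.6,0,-0.2,0,1]]}}

```text
t: 12.65
tool_pos: [0.6101, 0.1376, 0.0774]
orientation: [-0.991, 1.338, 0.982]
force: [2.1, -15.5, 0.9]
opening: 0.0192
```

```bash
python3 nx.py 0.06
```

```text
t 12.65 ang 0.320 r 64.87 mm Ft -15.4 Fr -2.8 z 0.0774 Fz 0.9 op 0.0192
[-0.0, 0.2, 0.3]
[-0.0, 0.5, 0.6]
[-0.0, 0.8, 0.9]
[-0.0, 1.0, 1.2]
[-0.0, 1.3, 1.4]
turn deg [-0.1 -0.2  0.1]
```

>>> {"api": "jog_arm", "payload": {"targets": [[0,0.2,0.3,0,-0.2,0,1],[0,0.4,0.6,0,-0.2,0,1]]}}

```text
t: 12.9
tool_pos: [0.6091, 0.1404, 0.0774]
orientation: [-0.992, 1.338, 0.978]
force: [3.2, -17.7, 0.2]
opening: 0.0192
```

```bash
python3 nx.py 0.06
```

```text
t 12.90 ang 0.366 r 64.88 mm Ft -17.6 Fr -3.3 z 0.0774 Fz 0.2 op 0.0192
[-0.0, 0.2, 0.3]
[-0.0, 0.5, 0.6]
[-0.0, 0.8, 0.9]
[-0.0, 1.1, 1.1]
[-0.0, 1.4, 1.3]
turn deg [-0.2 -0.3  0.3]
```

>>> {"api": "jog_arm", "payload": {"targets": [[0,0.3,0.4,0,-0.2,0,1],[0,0.5,0.7,0,-0.2,0,1]]}}

```text
t: 13.15
tool_pos: [0.6078, 0.1436, 0.0774]
orientation: [-0.995, 1.338, 0.972]
force: [3.5, -21.6, 0.9]
opening: 0.0193
```

```bash
python3 nx.py 0.06
```

```text
t 13.15 ang 0.419 r 64.90 mm Ft -21.1 Fr -5.6 z 0.0774 Fz 0.9 op 0.0193
[-0.0, 0.3, 0.3]
[-0.0, 0.5, 0.6]
[-0.0, 0.8, 0.8]
[-0.0, 1.2, 1.0]
[-0.0, 1.5, 1.3]
turn deg [-0.3 -0.5  0.5]
```

>>> {"api": "jog_arm", "payload": {"targets": [[0,0.3,0.4,0,-0.5,0.4,1],[0,0.5,0.7,0,-0.5,0.4,1]]}}

```text
t: 13.4
tool_pos: [0.6065, 0.1463, 0.0774]
orientation: [-0.99, 1.339, 0.974]
force: [4.1, -25.1, 2.0]
opening: 0.0192
```

```bash
python3 nx.py 0.06
```

```text
t 13.40 ang 0.465 r 64.91 mm Ft -24.3 Fr -7.6 z 0.0774 Fz 2.0 op 0.0192
[-0.0, 0.3, 0.3]
[-0.0, 0.6, 0.5]
[-0.0, 0.9, 0.8]
[-0.0, 1.2, 1.0]
[-0.0, 1.5, 1.2]
turn deg [-0.5 -0.3  0.4]
```

```bash
python3 look.py a5; python3 nx.py .06
```

```text
{'t': np.float64(13.5), 'tool_pos': array([0.6061, 0.1471, 0.0774]), 'force': array([  1.1647, -16.4082,   3.0514]), 'opening': np.float64(0.0189), 'q': array([ 0.1607,  0.2956,  1.5634, -0.0084,  1.2794, -1.1031])}
t 13.50 ang 0.479 r 64.87 mm Ft -15.1 Fr -6.5 z 0.0774 Fz 3.1 op 0.0189
[-0.0, 0.3, 0.3]
[-0.0, 0.6, 0.5]
[-0.0, 0.9, 0.8]
[-0.0, 1.2, 1.0]
[-0.0, 1.6, 1.2]
turn deg [-0.5 -0.3  0.3]
```

View pics/a5.png

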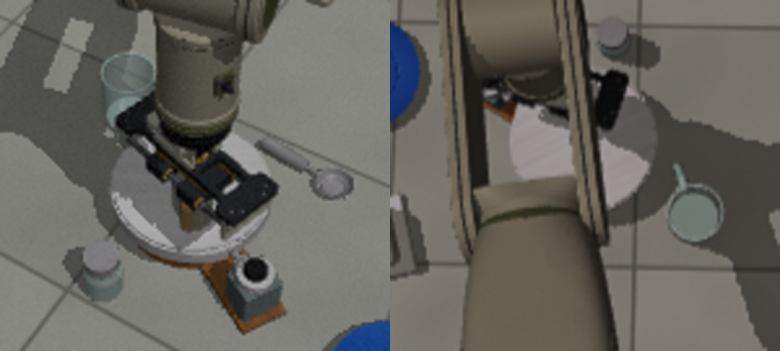

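>>> {"api": "jog_arm", "payload": {"targets": [[0,0.3,0.3,0,-0.3,0.3,1],[0,0.5,0.5,0,-0.3,0.3,1],[0,0.7,0.6,0,-0.3,0.3,1]]}}

```text
t: 13.88
tool_pos: [0.6045, 0.1497, 0.0775]
orientation: [-0.989, 1.338, 0.971]
force: [14.9, -19.4, -6.8]
opening: 0.0188
```

```bash
python3 nx.py 0.06
```

```text
t 13.88 ang 0.526 r 64.68 mm Ft -24.3 Fr 3.2 z 0.0775 Fz -6.8 op 0.0188
[-0.0, 0.3, 0.3]
[-0.0, 0.6, 0.5]
[-0.0, 0.9, 0.7]
[-0.0, 1.2, 0.9]
[-0.0, 1.6, 1.1]
turn deg [-0.6 -0.3  0.5]
```

>>> {"api": "jog_arm", "payload": {"targets": [[0,0.3,0.3,0,-0.3,0.5,1],[0,0.6,0.5,0,-0.3,0.5,1],[0,0.8,0.6,0,-0.3,0.5,1],[0,0.8,0.6,0,-0.3,0.5,1]]}}

```text
t: 14.38
tool_pos: [0.6018, 0.1538, 0.0775]
orientation: [-0.985, 1.338, 0.972]
force: [13.6, -13.3, -6.4]
opening: 0.0189
```

```bash
python3 nx.py 0.06
```

```text
t 14.38 ang 0.602 r 64.65 mm Ft -18.7 Fr 3.7 z 0.0775 Fz -6.4 op 0.0189
[-0.0, 0.3, 0.3]
[-0.0, 0.6, 0.5]
[-0.0, 1.0, 0.7]
[-0.0, 1.3, 0.8]
[-0.0, 1.7, 1.0]
turn deg [-0.7 -0.1  0.4]
```

>>> {"api": "jog_arm", "payload": {"targets": [[0,0.3,0.3,0,-0.2,0.4,1],[0,0.6,0.5,0,-0.2,0.4,1],[0,0.8,0.6,0,-0.2,0.4,1],[0,0.8,0.6,0,-0.2,0.4,1]]}}

```text
t: 14.88
tool_pos: [0.5991, 0.1575, 0.0775]
orientation: [-0.983, 1.338, 0.97]
force: [12.7, -15.1, -6.6]
opening: 0.0193
```

```bash
python3 nx.py 0.06
```

```text
t 14.88 ang 0.672 r 64.66 mm Ft -19.7 Fr 0.6 z 0.0775 Fz -6.6 op 0.0193
[-0.0, 0.3, 0.2]
[-0.0, 0.7, 0.4]
[-0.0, 1.0, 0.6]
[-0.0, 1.4, 0.7]
[-0.0, 1.7, 0.9]
turn deg [-0.8 -0.1  0.4]
```

>>> {"api": "jog_arm", "payload": {"targets": [[0,0.3,0.2,0.4,-0.1,0.4,1],[0,0.6,0.4,0.4,-0.1,0.4,1],[0,0.9,0.5,0.4,-0.1,0.4,1],[0,0.9,0.5,0.4,-0.1,0.4,1]]}}

```text
t: 15.38
tool_pos: [0.5948, 0.1623, 0.0775]
orientation: [-0.976, 1.342, 0.965]
force: [10.1, -7.4, -6.3]
opening: 0.0188
```

```bash
python3 nx.py 0.06
```

```text
t 15.38 ang 0.771 r 64.63 mm Ft -12.3 Fr 2.1 z 0.0775 Fz -6.3 op 0.0188
[-0.0, 0.3, 0.2]
[-0.0, 0.7, 0.4]
[-0.0, 1.1, 0.5]
[-0.0, 1.4, 0.6]
[-0.0, 1.8, 0.7]
turn deg [-1.3 -0.1  0.3]
```

>>> {"api": "jog_arm", "payload": {"targets": [[0,0.3,0.2,-0.5,-0.1,0.3,1],[0,0.6,0.4,-1,-0.1,0.3,1],[0,0.9,0.5,-1.3,-0.1,0.3,1],[0,0.9,0.5,-1.3,-0.1,0.3,1]]}}

```text
t: 15.88
tool_pos: [0.5897, 0.1671, 0.0774]
orientation: [-0.991, 1.335, 0.982]
force: [6.3, -9.4, -2.2]
opening: 0.019
```

```bash
python3 nx.py 0.06
```

```text
t 15.88 ang 0.881 r 64.65 mm Ft -10.8 Fr -3.2 z 0.0774 Fz -2.2 op 0.0190
[-0.0, 0.4, 0.2]
[-0.0, 0.7, 0.3]
[-0.0, 1.1, 0.4]
[-0.0, 1.5, 0.4]
[-0.0, 1.9, 0.5]
turn deg [-0.1 -0.1  0.2]
```

>>> {"api": "jog_arm", "payload": {"targets": [[0,0.4,0.2,0,0,0.2,1],[0,0.7,0.3,0,0,0.2,1],[0,1.0,0.4,0,0,0.2,1],[0,1.0,0.4,0,0,0.2,1]]}}

```text
t: 16.38
tool_pos: [0.5819, 0.1725, 0.0774]
orientation: [-0.99, 1.338, 0.982]
force: [0.2, -5.3, 1.6]
opening: 0.019
```

```bash
python3 nx.py 0.06
```

```text
t 16.38 ang 1.028 r 64.64 mm Ft -2.9 Fr -4.4 z 0.0774 Fz 1.6 op 0.0190
[-0.0, 0.4, 0.1]
[-0.0, 0.8, 0.2]
[-0.0, 1.1, 0.2]
[-0.0, 1.5, 0.2]
[-0.0, 1.9, 0.2]
turn deg [-0.2 -0.2  0.1]
```

>>> {"api": "jog_arm", "payload": {"targets": [[0,0.4,0.1,0,-0.2,0,1],[0,0.7,0.2,0,-0.2,0,1],[0,1.0,0.2,0,-0.2,0,1],[0,1.0,0.2,0,-0.2,0,1]]}}

```text
t: 16.88
tool_pos: [0.5731, 0.1769, 0.0775]
orientation: [-0.989, 1.335, 0.983]
force: [0.9, -3.9, 0.5]
opening: 0.019
```

```bash
python3 nx.py 0.06
```

```text
t 16.88 ang 1.180 r 64.62 mm Ft -2.3 Fr -3.2 z 0.0775 Fz 0.5 op 0.0190
[-0.0, 0.4, 0.1]
[-0.0, 0.8, 0.1]
[-0.0, 1.2, 0.0]
[-0.0, 1.6, -0.0]
[-0.0, 1.9, -0.1]
turn deg [-0.2 -0.   0.2]
```

>>> {"api": "jog_arm", "payload": {"targets": [[0,0.4,0,0,0,0,1],[0,0.7,0,0,0,0,1],[0,1.0,0,0,0,0,1],[0,1.0,0,0,0,0,1]]}}

```text
t: 17.38
tool_pos: [0.5636, 0.18, 0.0775]
orientation: [-0.989, 1.334, 0.983]
force: [1.5, -3.2, 0.4]
opening: 0.0191
```

```bash
python3 nx.py -0.06
```

```text
t 17.38 ang 1.335 r 64.55 mm Ft -2.2 Fr -2.7 z 0.0775 Fz 0.4 op 0.0191
[-0.0, -0.4, 0.1]
[-0.0, -0.8, 0.0]
[-0.0, -1.2, 0.0]
[0.0, -1.6, -0.0]
[0.0, -1.9, -0.1]
turn deg [-0.2 -0.   0.2]
```

>>> {"api": "jog_arm", "payload": {"targets": [[0,-0.4,0,0,0,0.2,1],[0,-0.7,0,0,0,0.2,1],[0,-1.0,0,0,0,0.2,1],[0,-1.0,0,0,0,0.2,1]]}}

```text
t: 17.88
tool_pos: [0.5728, 0.177, 0.0774]
orientation: [-0.986, 1.338, 0.986]
force: [-1.7, -1.6, 3.5]
opening: 0.0188
```

```bash
python3 nx.py -0.06
```

```text
t 17.88 ang 1.186 r 64.57 mm Ft 1.0 Fr -2.1 z 0.0774 Fz 3.5 op 0.0188
[-0.0, -0.4, -0.0]
[-0.0, -0.8, -0.1]
[-0.0, -1.2, -0.2]
[-0.0, -1.5, -0.3]
[-0.0, -1.9, -0.4]
turn deg [-0.2 -0.  -0.1]
```

>>> {"api": "jog_arm", "payload": {"targets": [[0,-0.4,-0.1,0,0,0,1],[0,-0.7,-0.2,0,0,0,1],[0,-1.0,-0.2,0,0,0,1],[0,-1.0,-0.2,0,0,0,1]]}}

```text
t: 18.38
tool_pos: [0.5812, 0.1729, 0.0774]
orientation: [-0.985, 1.338, 0.988]
force: [-4.4, -0.1, 4.0]
opening: 0.019
```

```bash
python3 nx.py -0.06
```

```text
t 18.38 ang 1.040 r 64.58 mm Ft 3.7 Fr -2.3 z 0.0774 Fz 4.0 op 0.0190
[-0.0, -0.4, -0.1]
[-0.0, -0.8, -0.2]
[-0.0, -1.1, -0.3]
[-0.0, -1.5, -0.5]
[-0.0, -1.8, -0.7]
turn deg [-0.1 -0.  -0.2]
```

>>> {"api": "jog_arm", "payload": {"targets": [[0,-0.4,-0.1,0,0,-0.2,1],[0,-0.7,-0.2,0,0,-0.2,1],[0,-1.0,-0.3,0,0,-0.2,1],[0,-1.0,-0.3,0,0,-0.2,1]]}}

```text
t: 18.88
tool_pos: [0.5879, 0.1685, 0.0774]
orientation: [-0.985, 1.338, 0.989]
force: [-11.7, 3.6, 9.6]
opening: 0.019
```

```bash
python3 nx.py -0.06
```

```text
t 18.88 ang 0.916 r 64.66 mm Ft 11.5 Fr -4.3 z 0.0774 Fz 9.6 op 0.0190
[-0.0, -0.4, -0.1]
[-0.0, -0.7, -0.3]
[-0.0, -1.1, -0.5]
[-0.0, -1.4, -0.7]
[-0.0, -1.7, -0.9]
turn deg [-0.1  0.  -0.3]
```

>>> {"api": "jog_arm", "payload": {"targets": [[-0.1,-0.4,-0.2,0,0,-0.3,1],[-0.1,-0.7,-0.3,0,0,-0.3,1],[-0.1,-0.9,-0.5,0,0,-0.3,1],[-0.1,-0.9,-0.5,0,0,-0.3,1]]}}

```text
t: 19.38
tool_pos: [0.5925, 0.1645, 0.0775]
orientation: [-0.984, 1.336, 0.992]
force: [-9.5, 11.4, 3.4]
opening: 0.0193
```

```bash
python3 nx.py -0.06
```

```text
t 19.38 ang 0.821 r 64.57 mm Ft 14.7 Fr 1.9 z 0.0775 Fz 3.4 op 0.0193
[-0.0, -0.4, -0.1]
[-0.0, -0.7, -0.3]
[-0.0, -1.0, -0.6]
[-0.0, -1.3, -0.8]
[-0.0, -1.6, -1.1]
turn deg [ 0.   0.2 -0.3]
```

>>> {"api": "jog_arm", "payload": {"targets": [[0,-0.4,-0.2,0,0,-0.3,1],[0,-0.6,-0.3,0,0,-0.3,1],[0,-0.9,-0.5,0,0,-0.3,1],[0,-0.9,-0.5,0,0,-0.3,1]]}}

```text
t: 19.88
tool_pos: [0.5969, 0.1601, 0.0774]
orientation: [-0.984, 1.334, 0.995]
force: [-13.7, 8.8, 9.8]
opening: 0.0189
```

```bash
python3 nx.py -0.06
```

```text
t 19.88 ang 0.724 r 64.68 mm Ft 15.6 Fr -4.4 z 0.0774 Fz 9.8 op 0.0189
[-0.0, -0.3, -0.2]
[-0.0, -0.7, -0.4]
[-0.0, -1.0, -0.7]
[-0.0, -1.2, -0.9]
[-0.0, -1.5, -1.2]
turn deg [ 0.1  0.3 -0.3]
```

>>> {"api": "jog_arm", "payload": {"targets": [[-0.1,-0.3,-0.2,0,0.3,-0.3,1],[-0.1,-0.6,-0.4,0,0.3,-0.3,1],[-0.1,-0.8,-0.6,0,0.3,-0.3,1],[-0.1,-0.8,-0.6,0,0.3,-0.3,1]]}}

```text
t: 20.38
tool_pos: [0.6002, 0.156, 0.0775]
orientation: [-0.986, 1.335, 0.996]
force: [-9.5, 12.6, 3.9]
opening: 0.019
```

```bash
python3 nx.py -0.06
```

```text
t 20.38 ang 0.643 r 64.65 mm Ft 15.8 Fr -0.1 z 0.0775 Fz 3.9 op 0.0190
[-0.0, -0.3, -0.2]
[-0.0, -0.6, -0.5]
[-0.0, -0.9, -0.7]
[-0.0, -1.2, -1.0]
[-0.0, -1.4, -1.3]
turn deg [ 0.2  0.2 -0.4]
```

>>> {"api": "jog_arm", "payload": {"targets": [[0,-0.3,-0.2,0,0.2,-0.4,1],[0,-0.6,-0.5,0,0.2,-0.4,1],[0,-0.8,-0.6,0,0.2,-0.4,1],[0,-0.8,-0.6,0,0.2,-0.4,1]]}}

```text
t: 20.88
tool_pos: [0.6035, 0.1515, 0.0774]
orientation: [-0.988, 1.335, 0.997]
force: [-15.1, 10.7, 11.1]
opening: 0.0188
```

```bash
python3 nx.py -0.06
```

```text
t 20.88 ang 0.558 r 64.79 mm Ft 17.1 Fr -7.1 z 0.0774 Fz 11.1 op 0.0188
[-0.0, -0.3, -0.3]
[-0.0, -0.6, -0.5]
[-0.0, -0.8, -0.8]
[-0.0, -1.1, -1.1]
[-0.0, -1.3, -1.5]
turn deg [ 0.3  0.2 -0.4]
```

>>> {"api": "jog_arm", "payload": {"targets": [[-0.1,-0.3,-0.3,0.2,0.2,-0.4,1],[-0.1,-0.6,-0.5,0.3,0.2,-0.4,1],[-0.1,-0.8,-0.7,0.3,0.2,-0.4,1],[-0.1,-0.8,-0.7,0.3,0.2,-0.4,1]]}}

```text
t: 21.38
tool_pos: [0.6069, 0.1454, 0.0774]
orientation: [-0.987, 1.336, 0.992]
force: [-9.0, 8.6, 2.3]
opening: 0.0191
```

```bash
python3 nx.py -0.06
```

```text
t 21.38 ang 0.450 r 64.82 mm Ft 11.7 Fr -4.4 z 0.0774 Fz 2.3 op 0.0191
[-0.0, -0.3, -0.3]
[-0.0, -0.5, -0.6]
[-0.0, -0.7, -0.9]
[-0.0, -0.9, -1.3]
[-0.0, -1.1, -1.6]
turn deg [ 0.1  0.1 -0.3]
```

>>> {"api": "jog_arm", "payload": {"targets": [[0,-0.3,-0.3,0.1,0.1,-0.3,1],[0,-0.5,-0.6,0.1,0.1,-0.3,1],[0,-0.7,-0.8,0.1,0.1,-0.3,1],[0,-0.7,-0.8,0.1,0.1,-0.3,1]]}}

```text
t: 21.88
tool_pos: [0.6102, 0.1374, 0.0774]
orientation: [-0.988, 1.335, 0.99]
force: [-6.7, 4.0, 5.5]
opening: 0.0191
```

```bash
python3 nx.py -0.06
```

```text
t 21.88 ang 0.317 r 64.98 mm Ft 5.8 Fr -5.1 z 0.0774 Fz 5.5 op 0.0191
[-0.0, -0.2, -0.3]
[-0.0, -0.4, -0.7]
[-0.0, -0.6, -1.0]
[-0.0, -0.7, -1.4]
[-0.0, -0.9, -1.7]
turn deg [ 0.1  0.1 -0.1]
```

>>> {"api": "jog_arm", "payload": {"targets": [[0,-0.2,-0.4,0.1,0.1,-0.1,1],[0,-0.4,-0.7,0.1,0.1,-0.1,1],[0,-0.5,-0.9,0.1,0.1,-0.1,1],[0,-0.5,-0.9,0.1,0.1,-0.1,1]]}}

```text
t: 22.38
tool_pos: [0.6125, 0.1282, 0.0774]
orientation: [-0.988, 1.335, 0.987]
force: [-2.0, 3.6, 0.3]
opening: 0.0189
```

```bash
python3 nx.py 0.06
```

```text
t 22.38 ang 0.170 r 64.92 mm Ft 3.9 Fr -1.3 z 0.0774 Fz 0.3 op 0.0189
[-0.0, 0.2, 0.3]
[-0.0, 0.4, 0.7]
[-0.0, 0.6, 1.0]
[-0.0, 0.9, 1.3]
[-0.0, 1.1, 1.6]
turn deg [-0.  0. -0.]
```

>>> {"api": "jog_arm", "payload": {"targets": [[0,0.2,0.3,0,0,0,1],[0,0.4,0.6,0,0,0,1],[0,0.6,0.8,0,0,0,1],[0,0.6,0.8,0,0,0,1]]}}

```text
t: 22.88
tool_pos: [0.6105, 0.136, 0.0775]
orientation: [-0.99, 1.334, 0.983]
force: [4.4, -5.3, -3.5]
opening: 0.019
```

```bash
python3 nx.py 0.06
```

```text
t 22.88 ang 0.294 r 64.75 mm Ft -6.4 Fr 2.7 z 0.0775 Fz -3.5 op 0.0190
[-0.0, 0.2, 0.3]
[-0.0, 0.5, 0.6]
[-0.0, 0.7, 0.9]
[-0.0, 1.0, 1.2]
[-0.0, 1.3, 1.4]
turn deg [-0.1 -0.   0.2]
```

>>> {"api": "jog_arm", "payload": {"targets": [[0,0.2,0.3,0,0,0,1],[0,0.5,0.5,0,0,0,1],[0,0.7,0.7,0,0,0,1],[0,0.7,0.7,0,0,0,1]]}}

```text
t: 23.38
tool_pos: [0.6083, 0.1419, 0.0775]
orientation: [-0.994, 1.333, 0.977]
force: [9.7, -9.3, -5.6]
opening: 0.0192
```

```bash
python3 nx.py 0.06
```

```text
t 23.38 ang 0.392 r 64.69 mm Ft -12.3 Fr 5.5 z 0.0775 Fz -5.6 op 0.0192
[-0.0, 0.2, 0.3]
[-0.0, 0.5, 0.6]
[-0.0, 0.8, 0.8]
[-0.0, 1.1, 1.1]
[-0.0, 1.4, 1.3]
turn deg [-0.2 -0.2  0.5]
```

>>> {"api": "jog_arm", "payload": {"targets": [[0,0.3,0.3,0,-0.2,0.3,1],[0,0.5,0.5,0,-0.2,0.3,1],[0,0.7,0.7,0,-0.2,0.3,1],[0,0.7,0.7,0,-0.2,0.3,1]]}}

```text
t: 23.88
tool_pos: [0.6062, 0.1466, 0.0775]
orientation: [-0.993, 1.334, 0.975]
force: [10.1, -14.7, -3.8]
opening: 0.019
```

```bash
python3 nx.py 0.06
```

```text
t 23.88 ang 0.471 r 64.71 mm Ft -17.6 Fr 2.3 z 0.0775 Fz -3.8 op 0.0190
[-0.0, 0.3, 0.3]
[-0.0, 0.6, 0.5]
[-0.0, 0.9, 0.8]
[-0.0, 1.2, 1.0]
[-0.0, 1.5, 1.2]
turn deg [-0.3 -0.2  0.5]
```

>>> {"api": "jog_arm", "payload": {"targets": [[0,0.3,0.3,0,-0.2,0.5,1],[0,0.6,0.5,0,-0.2,0.5,1],[0,0.8,0.7,0,-0.2,0.5,1],[0,0.9,0.8,0,-0.2,0.5,1],[0,0.9,0.8,0,-0.2,0.5,1]]}}

```text
t: 24.5
tool_pos: [0.6032, 0.1518, 0.0775]
orientation: [-0.991, 1.336, 0.974]
force: [13.6, -19.5, -5.6]
opening: 0.0191
```

```bash
python3 nx.py 0.06
```

```text
t 24.50 ang 0.564 r 64.69 mm Ft -23.8 Fr 1.1 z 0.0775 Fz -5.6 op 0.0191
[-0.0, 0.3, 0.3]
[-0.0, 0.6, 0.5]
[-0.0, 0.9, 0.7]
[-0.0, 1.3, 0.9]
[-0.0, 1.6, 1.0]
turn deg [-0.4 -0.3  0.5]
```

>>> {"api": "jog_arm", "payload": {"targets": [[0,0.3,0.2,-0.4,-0.3,0.5,1],[0,0.6,0.4,-0.4,-0.3,0.5,1],[0,0.8,0.6,-0.4,-0.3,0.5,1],[0,0.8,0.6,-0.4,-0.3,0.5,1]]}}

```text
t: 25.0
tool_pos: [0.6005, 0.1556, 0.0775]
orientation: [-0.993, 1.334, 0.979]
force: [12.6, -15.3, -5.2]
opening: 0.0189
```

```bash
python3 nx.py 0.06
```

```text
t 25.00 ang 0.636 r 64.66 mm Ft -19.8 Fr 1.1 z 0.0775 Fz -5.2 op 0.0189
[0.0, 0.3, 0.2]
[-0.0, 0.6, 0.5]
[-0.0, 1.0, 0.6]
[-0.0, 1.3, 0.8]
[-0.0, 1.7, 0.9]
turn deg [-0.1 -0.2  0.4]
```

>>> {"api": "jog_arm", "payload": {"targets": [[0,0,0,0,0,0,1],[0,0,0,0,0,0,1],[0,0,0,0,0,0,1]]}}

```text
t: 25.38
tool_pos: [0.6007, 0.1553, 0.0774]
orientation: [-0.994, 1.334, 0.979]
force: [3.0, -2.5, -0.5]
opening: 0.0188
```

```bash
python3 nx.py 0.06
```

```text
t 25.38 ang 0.631 r 64.67 mm Ft -3.8 Fr 0.9 z 0.0774 Fz -0.5 op 0.0188
[-0.0, 0.3, 0.3]
[-0.0, 0.6, 0.5]
[-0.0, 1.0, 0.6]
[-0.0, 1.3, 0.8]
[-0.0, 1.7, 0.9]
turn deg [-0.1 -0.2  0.4]
```

>>> {"api": "jog_arm", "payload": {"targets": [[0,0,0,0,0,0,0.6],[0,0,0,0,0,0,0.6],[0,0,0,0,0,0,0.6],[-2,0,0,0,0,0,0.6],[-5,0,0,0,0,0,0.6]]}}

```text
t: 26.0
tool_pos: [0.5997, 0.1556, 0.1281]
orientation: [-0.993, 1.336, 0.98]
force: [0.9, 0.1, 0.1]
opening: 0.0374
```

>>> {"api": "jog_arm", "payload": {"targets": [[-3,0,0,0,0,0,0.6],[-3,0,0,0,0,0,0.6]]}}

```text
t: 26.25
tool_pos: [0.6022, 0.1564, 0.1635]
orientation: [-0.995, 1.328, 0.976]
force: [-0.3, -1.5, 0.9]
opening: 0.0371
```

```bash
python3 nx.py 0.06; python3 look.py a6
```

```text
t 26.25 ang 0.631 r 66.44 mm Ft -1.0 Fr -1.1 z 0.1635 Fz 0.9 op 0.0371
[8.6, 0.5, 0.1]
[8.6, 0.9, 0.3]
[8.6, 1.2, 0.5]
[8.6, 1.6, 0.7]
[8.6, 1.9, 0.8]
turn deg [-0.1 -0.   0.7]
{'t': np.float64(26.35), 'tool_pos': array([0.6   , 0.1559, 0.1592]), 'force': array([-0.5313,  0.1039, -0.8986]), 'opening': np.float64(0.0373), 'q': array([ 0.176 ,  0.2118,  1.5066, -0.0073,  1.4176, -1.0951])}
```

View pics/a6.png

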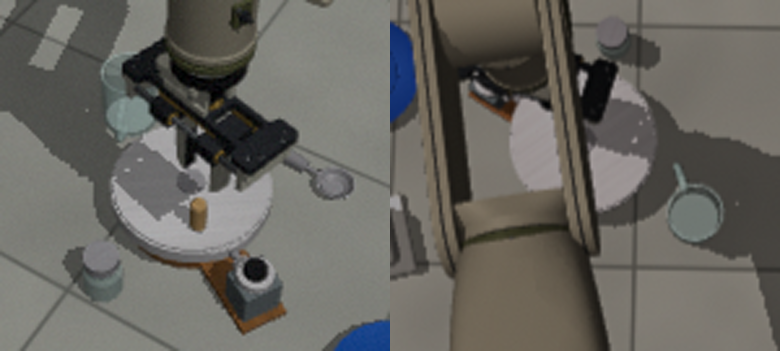

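```bash
cat > mk.py <<'E'
from h import *
r=robot.read_state();p=r["tool_pos"];R=cv2.Rodrigues(np.array(r["orientation"]))[0]
print("t",r["t"],p.round(4),r["force"].round(1),r["opening"])
for z in(.1,.08,.074):print(z,(R.T@(np.array([.6275,.2442,z])-p)*100).round(2))
R0=cv2.Rodrigues(np.array([-0.989,1.335,0.987]))[0]
print("turn deg",np.degrees(cv2.Rodrigues(R.T@R0)[0].ravel()).round(1))
E
python3 mk.py
python3 - <<'E'
from h import *
S=optics.read_camera("scene")
K=[.5485+.065*np.cos(.631),.1172+.065*np.sin(.631),.111]
print((np.array(proj(S,K))-[200,150])*2.6, (np.array(proj(S,[.6275,.2442,.08]))-[200,150])*2.6)
E
```

```text
t 26.35 [0.6    0.1559 0.1592] [-0.5  0.1 -0.9] 0.03727692909799616
0.1 [5.88 0.01 9.27]
0.08 [7.88 0.03 9.28]
0.074 [8.48 0.03 9.28]
turn deg [-0.1 -0.2  0.4]
[198.11052162 199.39615746] [254.83305951 265.43364725]
```

>>> {"api": "jog_arm", "payload": {"targets": [[0,0,4,0,0,0,0.8],[0,0,8,0,-0.2,0.4,1],[2,0,9.3,0,-0.2,0.4,1],[4,0,9.3,0,-0.2,0.4,1],[5,0,9.3,0,-0.2,0.4,1]], "squeeze": 20}}

```text
t: 27.02
tool_pos: [0.6248, 0.2427, 0.1036]
orientation: [-0.986, 1.343, 0.988]
force: [0.2, -0.5, 0.7]
opening: 0.0006
```

```bash
python3 look.py a7;python3 mk.py
```

```text
{'t': np.float64(27.125), 'tool_pos': array([0.6252, 0.2427, 0.1046]), 'force': array([-0.7621, -0.1538, -0.6089]), 'opening': np.float64(0.0006), 'q': array([ 2.9450e-01,  3.9710e-01,  1.3852e+00, -1.1000e-03,  1.3650e+00,
       -9.7640e-01])}
t 27.125 [0.6252 0.2427 0.1046] [-0.8 -0.2 -0.6] 0.0005665757934969967
0.1 [ 0.46 -0.18  0.21]
0.08 [ 2.46 -0.19  0.22]
0.074 [ 3.06 -0.19  0.23]
turn deg [-0.2 -0.2 -0.3]
```

View pics/a7.png

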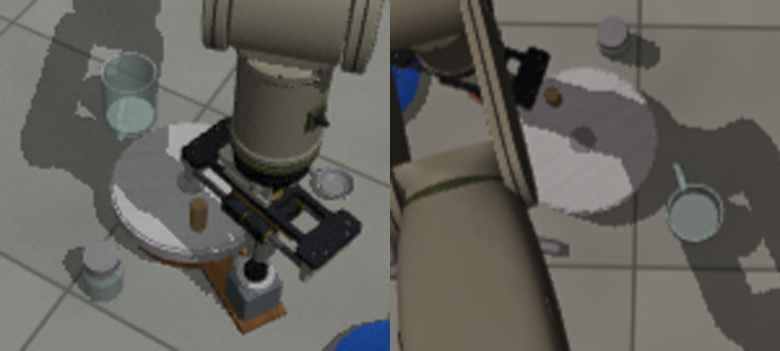

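>>> {"api": "jog_arm", "payload": {"targets": [[0.5,-0.2,0.2,-0.2,-0.2,-0.3,1],[1.2,-0.2,0.2,-0.2,-0.2,-0.3,1],[1.9,-0.2,0.2,-0.2,-0.2,-0.3,1],[2.2,-0.2,0.2,-0.2,-0.2,-0.3,1]]}}

```text
t: 27.62
tool_pos: [0.6275, 0.2438, 0.0823]
orientation: [-0.989, 1.335, 0.987]
force: [-1.0, -0.7, 3.5]
opening: 0.0004
```

```bash
python3 mk.py
```

```text
t 27.625 [0.6275 0.2438 0.0823] [-1.  -0.7  3.5] 0.000354119317016659
0.1 [-1.77  0.01  0.04]
0.08 [0.23 0.01 0.04]
0.074 [0.83 0.02 0.04]
turn deg [ 0. -0.  0.]
```

>>> {"api": "jog_arm", "payload": {"targets": [[0.3,0,0,0,0,0,1],[0.5,0,0,0,0,0,1],[0.7,0,0,0,0,0,1],[0.7,0,0,0,0,0,1]]}}

```text
t: 28.12
tool_pos: [0.6277, 0.2438, 0.0781]
orientation: [-0.99, 1.334, 0.987]
force: [-10.5, -4.1, 19.0]
opening: 0.0007
```

```bash
python3 mk.py
```

```text
t 28.125 [0.6277 0.2438 0.0781] [-10.5  -4.1  19. ] 0.0007038146107389916
0.1 [-2.19  0.03  0.03]
0.08 [-0.19  0.03  0.03]
0.074 [0.41 0.03 0.03]
turn deg [0. 0. 0.]
```

```bash
python3 - <<'E'
from h import *
S=optics.read_camera("scene");T=optics.read_camera("top")
a=S["frame"][195:275,240:340];cv2.imwrite("pics/a8.png",cv2.resize(a[:,:,::-1],None,fx=7,fy=7,interpolation=cv2.INTER_CUBIC))
E
python3 mk.py
```

```text
t 28.225 [0.6277 0.2438 0.0781] [-10.8  -3.9  18.8] 0.0006930496968444454
0.1 [-2.19  0.02  0.03]
0.08 [-0.19  0.03  0.03]
0.074 [0.41 0.03 0.03]
turn deg [ 0. -0.  0.]
```

View pics/a8.png

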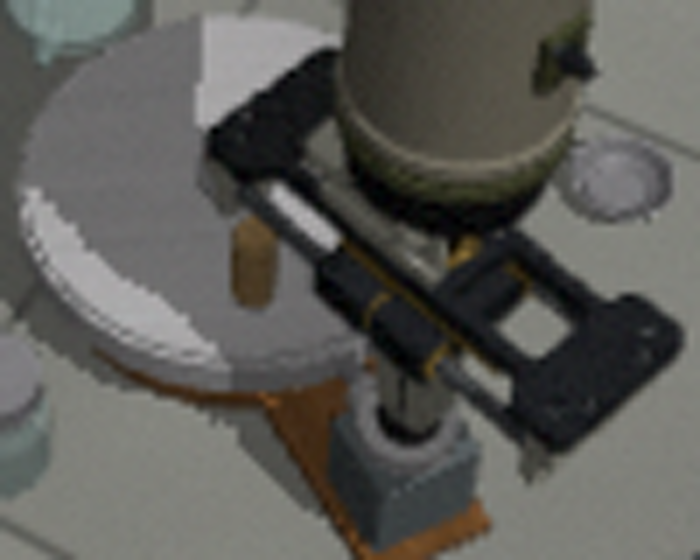

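Run:
```python
from h import *
r=robot.read_state();print(r["force"],r["wrist_torque"])
F=np.array(r["force"]);M=np.array(r["wrist_torque"])
# line of action r = FxM/|F|^2 
print(np.cross(F,M)/(F@F), M@F/np.linalg.norm(F))
S=optics.read_camera("scene")
R=cv2.Rodrigues(np.array(r["orientation"]))[0];p=r["tool_pos"]
for nm,X in dict(tcp=p,mk80=[.6275,.2442,.08],mk74=[.6275,.2442,.074],bodycorner=p-.084*R[:,0]-.094*R[:,2]).items(): print(nm,(np.array(proj(S,X))-[240,195])*7)
```

```text
[-10.75864747  -3.94360767  18.77876998] [-0.71008969  1.92751668 -0.0316495 ]
[-0.07453687 -0.02825772 -0.04863755] -0.02527893001534498
tcp [404.80537144 401.96331518]
mk80 [406.08900638 399.62905028]
mk74 [405.06219993 407.24770697]
bodycorner [254.31203334 146.04129139]
```

>>> {"api": "jog_arm", "payload": {"targets": [[-0.1,0,0,0,0,0,1],[-0.1,0,0,0,0,0,1]]}}

```text
t: 28.52
tool_pos: [0.6281, 0.244, 0.0799]
orientation: [-0.99, 1.333, 0.986]
force: [-0.8, 0.3, 4.2]
opening: 0.0006
```

>>> {"api": "jog_arm", "payload": {"targets": [[-0.1,0,0,0,0,0,1],[-0.1,0,0,0,0,0,1]]}}

```text
t: 28.78
tool_pos: [0.6281, 0.2441, 0.0809]
orientation: [-0.99, 1.333, 0.986]
force: [-1.6, 0.2, 3.1]
opening: 0.0001
```

>>> {"api": "jog_arm", "payload": {"targets": [[-0.1,0,0,0,0,0,1],[-0.1,0,0,0,0,0,1]]}}

```text
t: 29.02
tool_pos: [0.6281, 0.2441, 0.0818]
orientation: [-0.99, 1.333, 0.986]
force: [-0.8, -0.2, 2.6]
opening: 0.0004
```

>>> {"api": "jog_arm", "payload": {"targets": [[-0.2,0,0,0,0,0,1],[-0.2,0,0,0,0,0,1]]}}

```text
t: 29.28
tool_pos: [0.6282, 0.2441, 0.0838]
orientation: [-0.99, 1.333, 0.986]
force: [-0.8, 0.1, 1.3]
opening: 0.0002
```

>>> {"api": "jog_arm", "payload": {"targets": [[-0.2,0,0,0,0,0,1],[-0.2,0,0,0,0,0,1]]}}

```text
t: 29.52
tool_pos: [0.6281, 0.2441, 0.0857]
orientation: [-0.99, 1.333, 0.987]
force: [-0.6, -0.1, 1.2]
opening: 0.0004
```

>>> {"api": "jog_arm", "payload": {"targets": [[-0.3,0,0,0,0,0,1],[-0.3,0,0,0,0,0,1]]}}

```text
t: 29.78
tool_pos: [0.6282, 0.2442, 0.089]
orientation: [-0.99, 1.333, 0.986]
force: [0.3, 0.9, -0.2]
opening: 0.0002
```

>>> {"api": "jog_arm", "payload": {"targets": [[-2,0,0,0,0,0,1],[-5,0,0,0,0,0,1],[-9,0,0,0,0,0,1],[-12,0,0,0,0,0,1],[-12,0,0,0,0,0,1]]}}

```text
t: 30.4
tool_pos: [0.6301, 0.2449, 0.2147]
orientation: [-0.991, 1.325, 0.983]
force: [0.4, 0.1, -1.0]
opening: 0.0003
```

```bash
python3 look.py a9;python3 mk.py
```

```text
{'t': np.float64(30.5), 'tool_pos': array([0.628 , 0.2443, 0.2096]), 'force': array([ 0.3129,  0.7807, -0.1199]), 'opening': np.float64(0.0009), 'q': array([ 2.9570e-01,  3.3010e-01,  1.2744e+00, -1.3000e-03,  1.5336e+00,
       -9.7920e-01])}
t 30.5 [0.628  0.2443 0.2096] [ 0.3  0.8 -0.1] 0.0008538129218643019
0.1 [10.96  0.09 -0.04]
0.08 [12.96  0.1  -0.04]
0.074 [13.56  0.1  -0.04]
turn deg [0.  0.1 0.2]
```

View pics/a9.png

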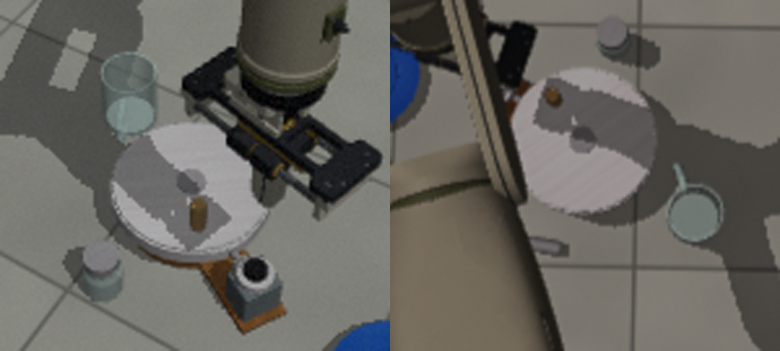

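The picture shows the knob still at (199,203) in the left crop, the button up at (257,269), and the mug, jar and spoon where they were. Nothing touches the robot, so I'm handing in.

```bash
python3 -c "
from plant import ticket
print(ticket.close_job())"
```

```text
the job is handed in; nothing more can be done
None
```

I turned the wheel by its knob through about a full turn, at around 0.5 rad/s at most, until the drag rose sharply. I then went over the high spot in both directions. Drag peaked at a knob angle of about 0.57 rad one way and 0.69 rad the other, so I took the top as about 0.63 rad. I stopped there, let go, pressed the marker fully down and backed off. The job was handed in at about 30 s, and the hand-in gives no verdict.

**Last checks**
- **High spot:** the wheel stayed at 0.63 rad once the arm's load came off. In the final picture the knob had not moved since I let go.
- **Marker press:** the upward push was about 19 N (about 22 N in all, limit 30 N). As I backed off it fell at about the button's spring rate (4.2 N to 1.3 N over 4 mm), so the button had reached its stop. It looks up again in the picture.
- **Other things:** the mug, jar and spoon were where they started. The arm hid the butter dish and most of the plate in the last pictures, and the brush and canister were outside the crops, so I did not check those. My moves stayed clear of them.

**Readings that disagreed**
- **Peak drag:** the forward pass read up to 24 N, against the stated 11 to 16 N. I put that down to start and stop effects in the short moves.
- **Button height:** contact and full press came about 4 to 5 mm higher than the stated heights. The fingertips may reach past the TCP when shut, but I did not confirm that.
- **Position of the top:** it is inferred from the drag alone, to about 0.03 to 0.05 rad. The allowed error is 0.14 rad.

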